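Test a dough-divider return spring

ROBOT

A 6-joint arm with a two-finger parallel gripper is mounted at the origin on the work surface. World frame = base frame: x ahead of the robot, y to its left, z up, the work surface at z = 0. Lengths are in mm, angles in rad, forces in N, time in s.
With the tool pointing down it reaches from about 275 to 750 mm from the base axis. Payload 10.2 kg.
Tool frame: the origin (TCP) lies on the centre line of the jaws, within the pads' length; the fingertips stand 17 mm ahead of it and the grasp point (between the pads) lies 2 mm behind it; z points along the fingers, y is the line along which they close (so a half turn about z gives the same grasp; the last joint's range is limited). The gripper opens to 85 mm and grips with 20 to 120 N. Pads are 22 mm wide; open, the fingers measure 114 mm over their backs; the gripper's body (76 mm by 85 mm) begins 54 mm behind the grasp point. The pads swing forward as they close: fully open they stand 13 mm farther back than shut.
Start: joints at [-1.554, 0.313, 1.498, -0, 1.331, -0.223], TCP at [124.678, -509.987, 248.294] pointing down, gripper open.
Joint ranges: [-2.94, 2.94], [-0.97, 2.17], [0.19, 2.56], [-1.23, 4.37], [0.02, 3.11], [-2.88, 2.88]. Speed limits (rad/s): [2.39, 2.39, 3.01, 3.14, 3.14, 3.14].

INTERFACE

Orientations are given as a unit quaternion [w, x, y, z].
In Python, from rig import ctrl gives the robot as it stands. The module is installed in compiled form; this text tells all that it offers.
- The arm moves only by the shell command python3 -m jog 'ROWS' [FORCE]. ROWS is JSON, a list of rows, each an object with "delta_pos": the shift along the world's x, y, z in mm, a list of three; "angular": the turn, a rotation vector about the world's x, y, z in rad, a list of three; "fingers": the opening, from 0 (shut) to 1 (fully open). In form: [{"delta_pos": [tx, ty, tz], "angular": [rx, ry, rz], "fingers": fingers}, ...]. A call has 1 to 10 rows; each row is the pose to reach, as a shift and turn from the pose commanded when the call began; what a row does not reach only later rows make up. A row lasts 1/8 s, in which the tool goes at most 62.5 mm and 10.7 degrees, less where a joint would pass 70% of its speed; a pose out of reach is approached as far as the arm can. A call with a gripper value outside its range is refused whole. The fingers move at their own pace and stop on an object; FORCE is the grip in N (left out, the last holds). Time passes only in rows, so rows that repeat a pose let the fingers close. It gives the time, the measured TCP pose, the force, the opening and the grip force at its end, in the units of the state.
- ctrl.sense(): the state, without advancing time (a new reading comes with each control period).
- ctrl.capture(name): name is "scene" or "top"; returns a dict with "pixels" (420x560x3 uint8, blue, green, red), "fx", "fy", "cx", "cy" (pixels), "dist" ([k1, k2, p1, p2, k3] as OpenCV has them; the pictures are not rectified), "R" (3x3) and "t" (3): a world point X has camera coordinates R X + t. Camera axes: x right, y down, z forward; pixel columns grow to the right and rows downward; lengths in mm; the calibration is good to about 2 mm. A picture is of the moment at which its call begins. There is no depth.
- ctrl.finish_job(): hands the job in; it is judged then, once.
The state is a dict: "time_s": time; "joints": joint angles; "dq": joint speeds; "tau": joint torques, N m; "eef_pos": TCP position; "ee_rot": TCP orientation; "force": force on the tool from outside, world axes, zero at the start; "wrist_torque": the same for the moment, N m; "grip_width": opening from 0.0 (shut) to 1.0 (fully open); "grip_force": force on a finger pad.
Only numpy, scipy, OpenCV 4.12 (cv2) and the standard library are available. Lean on these libraries where they do the work, as an engineer would, in place of code of your own. Each camera call takes 0.05 s, during which the arm holds its last target. There are 200 camera calls.

TASK

Take the dough-divider return spring that stands in the steel tray, seat it fully down over the spigot of the spring tester and let go, then press its cap straight down with a steady test load of about 12 N for a second, never more than 17 N. If under that load the cap's top stays above the reference mark (the top of the gauge column) the spring is sound: stand it upright back in the tray; if it sinks below the mark it is tired: put it in the round scrap tin. Leave the other spring on its board and everything else where it is.

Things in the scene. Friction and masses are not known exactly. Their poses are not given: they have to be found in the camera images.
- spring_a: return spring standing 70 mm high, about 0.15 kg; origin at the centre of its underside, z up its axis. Foot: dark ring 42 mm across, 10 mm high, 20 mm bore. Cap: 36 mm across, 14 mm high (56 to 70 mm up), solid flat top; grip it there from above, press on it there. Pressed, the cap slides down its z, 38 mm at most
- spring_b: the second spring, same look and size as spring_a. One of the two is sound (about 1 N per mm) and the other tired (about 0.5 N per mm); which name is which is not told. One stands in the tray (the one to test), the other on the wooden board, in either order
- spring_a_top (a point): centre of the top face of the cap of spring_a, 70 mm above its underside when unloaded, sinking as it is pressed
- spring_b_top (a point): centre of the top face of the cap of spring_b, 70 mm above its underside when unloaded, sinking as it is pressed
- spring_a_cap (a joint): how far the cap of spring_a is pressed down, m: 0 unloaded, 0.038 fully closed
- spring_b_cap (a joint): the same for spring_b
- tester: the spring tester, screwed down: an aluminium plate 120 mm (its x) by 160 mm (its y, from -65 to +95 mm) and 12 mm thick; origin on the bench under the spigot's axis. A spigot stands up from it and a grey gauge column (36 by 26 mm, top 64 mm above the bench) stands 76 mm from the spigot along the tester's +y
- spigot (a point): the spigot's foot, on the plate's top, 12 mm above the bench. The spigot is 16 mm thick, 16 mm high, its top 6 mm a cone; a seated spring's underside lies flat on the plate, so its cap's top is then 82 mm above the bench unloaded, 18 mm above the mark
- mark (a point): the reference mark: the flat steel top of the gauge column, 64 mm above the bench (centre of that face)
- tray: square steel tray, 180 by 180 mm, rim 22 mm high, walls and floor 5 mm thick, fixed; origin at the centre of its underside. Left or right of the tester, in either order with the tin
- tin: round aluminium scrap tin, 170 mm across at the rim, 160 mm at the foot, 45 mm high, wall 3 mm, open on top, fixed; origin at the centre of its underside, floor 4 mm above it
- board: square wooden board 110 by 110 mm, 5 mm thick, fixed; the spring standing on it is not to be touched; origin at the centre of its underside
- screwdriver: a screwdriver lying between the robot and the tester; not to be disturbed
- wrench: an open-ended wrench lying beyond the tester; not to be disturbed
- shaker: an aluminium flour shaker, 60 mm across, 110 mm high; not to be disturbed
- bowl: a small steel bowl, 120 mm across, 50 mm high, standing beyond the tester; not to be disturbed
- spray: a white bottle, 64 mm across, 170 mm high, at the far left; not to be disturbed
- scraper: a dough scraper, a steel blade with a wooden grip, lying flat at the far right; not to be disturbed
Things that resemble listed ones, but are neither listed nor needed, are in the scene too. What is shaped like the spring_b but orange or yellow is not meant.

How it is judged (in metres and radians):
On the way, in this order (a step that is already met when the one before it is completed fails the run):
1. the spring from the tray is seated fully down over the tester's spigot and let go ((((horizontal distance between spring_a and spigot below 0.005 m and z of spring_a in the frame of spigot below 0.003 m and angle between spring_a's own z axis and vertical below 0.1 rad) and contact force between the fingers and spring_a below 0.3 N and value of joint spring_a_cap below 0.003 m and (distance of spring_b from where it was at the start of the episode below 0.01 m and horizontal distance between spring_b and board below 0.04 m and angle between spring_b's own z axis and vertical below 0.1 rad)) or ((horizontal distance between spring_b and spigot below 0.005 m and z of spring_b in the frame of spigot below 0.003 m and angle between spring_b's own z axis and vertical below 0.1 rad) and contact force between the fingers and spring_b below 0.3 N and value of joint spring_b_cap below 0.003 m and (distance of spring_a from where it was at the start of the episode below 0.01 m and horizontal distance between spring_a and board below 0.04 m and angle between spring_a's own z axis and vertical below 0.1 rad)))), for 0.2 s.
2. the seated spring is pressed with the test load, 12 N give or take 2.5 N, for half a second ((((horizontal distance between spring_a and spigot below 0.005 m and z of spring_a in the frame of spigot below 0.003 m and angle between spring_a's own z axis and vertical below 0.1 rad) and value of joint spring_a_cap between 0.0095 and 0.0145 m) or ((horizontal distance between spring_b and spigot below 0.005 m and z of spring_b in the frame of spigot below 0.003 m and angle between spring_b's own z axis and vertical below 0.1 rad) and value of joint spring_b_cap between 0.019 and 0.029 m))), for 0.5 s.
At the end, for the whole second after the job is handed in: The tested spring is let go and at rest: the sound one standing upright (within 0.1 rad) on the tray's floor, the tired one wholly inside the rim of the scrap tin. The other spring stands on its board within 10 mm of where it was ((((x of spring_a in the frame of tray between -0.072 and 0.072 m and y of spring_a in the frame of tray between -0.072 and 0.072 m and z of spring_a in the frame of tray below 0.01 m and angle between spring_a's own z axis and vertical below 0.1 rad and linear speed of spring_a below 0.02 m/s) and contact force between the fingers and spring_a below 0.3 N and (distance of spring_b from where it was at the start of the episode below 0.01 m and horizontal distance between spring_b and board below 0.04 m and angle between spring_b's own z axis and vertical below 0.1 rad)) or ((horizontal distance between spring_b and tin below 0.08 m and horizontal distance between spring_b_top and tin below 0.095 m and height (world z) of spring_b below 0.045 m and linear speed of spring_b below 0.02 m/s) and contact force between the fingers and spring_b below 0.3 N and (distance of spring_a from where it was at the start of the episode below 0.01 m and horizontal distance between spring_a and board below 0.04 m and angle between spring_a's own z axis and vertical below 0.1 rad)))); the robot touches nothing.
It fails at once if a spring is overloaded (pressed with more than 18 N) (value of joint spring_a_cap above 0.018 m or value of joint spring_b_cap above 0.036 m).
It fails at once if both springs are moved (distance of each of spring_a, spring_b from where it was at the start of the episode above 0.01 m).
It fails at once if another thing on the bench is shifted by more than 30 mm (distance of any of screwdriver, wrench, shaker, bowl, spray, scraper from where it was at the start of the episode above 0.03 m).
It also fails if it takes over 64 s, if anything falls off the work surface, if the arm or the gripper's body presses on something with over 40 N, if the wrist force passes 120 N, or if a joint passes its speed limit or range.

## Working session

There is one attempt and no reset: what is moved stays moved. The work goes in short steps, Python scripts to look and compute and a shell command to move; the robot and the scene stay as the last step left them, time stands still between calls to the robot, and variables do not carry over. Pictures are saved under pics/ and viewed, at most 10 in all, crops included, and the job is handed in when it is done.

```bash
mkdir -p pics
cat > h.py <<'E'
import numpy as np, cv2
from rig import ctrl
def snap(n,f):
    c=ctrl.capture(n); cv2.imwrite('pics/'+f+'.png',c['pixels']); np.savez('pics/'+f+'.npz',**{k:np.array(v) for k,v in c.items()}); return c
def load(f): return np.load('pics/'+f+'.npz')
def w(c,px,z):
    K=np.array([[c['fx'],0,c['cx']],[0,c['fy'],c['cy']],[0,0,1]],float)
    u=cv2.undistortPoints(np.array([[px]],float),K,np.array(c['dist'],float))[0,0]
    R=np.array(c['R']);t=np.array(c['t']).ravel()
    d=R.T@np.array([u[0],u[1],1]);o=-R.T@t
    return (o+d*(z-o[2])/d[2]).round(1)
def p(c,X):
    K=np.array([[c['fx'],0,c['cx']],[0,c['fy'],c['cy']],[0,0,1]],float)
    return cv2.projectPoints(np.array([X],float),cv2.Rodrigues(np.array(c['R']))[0],np.array(c['t'],float).ravel(),K,np.array(c['dist'],float))[0][0,0].round(1)
E
python3 - <<'E'
from h import *
for n in('scene','top'):
    c=snap(n,n+'0'); print(n,c['fx'],(-np.array(c['R']).T@np.array(c['t']).ravel()).round(0))
print(ctrl.sense())
E
```

```text
scene 438.5108007950989 [1164.  585.  998.]
top 448.28110437815957 [ 324.   10. 1380.]
{'time_s': 0.1, 'joints': array([-1.55439942e+00,  3.13383929e-01,  1.49833783e+00, -7.78581225e-06,
        1.33101032e+00, -2.23410510e-01]), 'dq': array([ 0.00153013, -0.00051571, -0.00216875,  0.0014429 , -0.00018418,
       -0.00108803]), 'tau': array([ 2.53241218e-03, -4.12903798e+01, -2.60142946e+01, -1.41835608e-04,
        3.02349195e-03, -6.56860294e-06]), 'eef_pos': array([ 124.67324345, -509.77049759,  247.80623595]), 'ee_rot': array([-5.67054755e-04,  9.92819886e-01,  1.19617510e-01,  5.51031914e-05]), 'force': array([-0.40846101,  0.58193103,  0.13953742]), 'wrist_torque': array([-0.06803161,  0.00360626, -0.02392822]), 'grip_force': 0.0, 'grip_width': 0.9975306101480252}
```

View pics/top0.png

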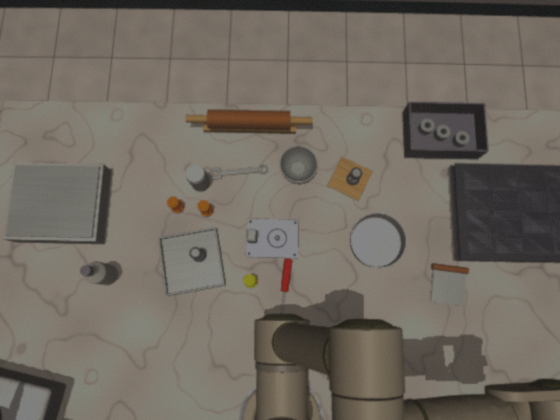

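View pics/scene0.png

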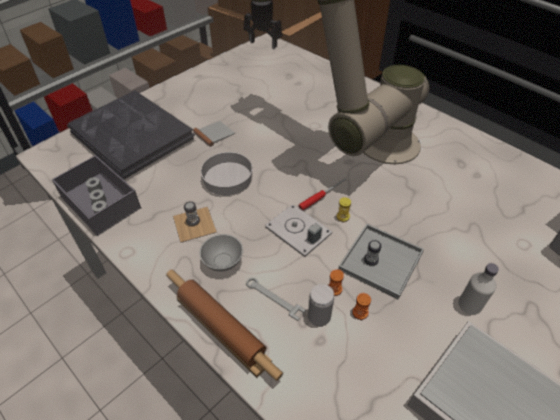

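The top view shows the tray at (193,262) with a grey spring at (197,254). The tester's spigot is at (277,238) and its gauge column at (252,237). The tin is at (376,241), and the board with the other spring is at (354,177). The look-alikes are orange at (175,204) and (205,208), and yellow at (250,281). The grey spring in the tray fits the description, so I'll confirm it in one enlarged crop.

Run:
```python
from h import *
a=cv2.imread('pics/top0.png');b=cv2.imread('pics/scene0.png')
A=cv2.resize(a[215:305,150:310],None,fx=5,fy=5,interpolation=cv2.INTER_CUBIC)[:, :800]
# stack: top crop scaled 5 -> 800x450 ; keep within 600 with scene separately
cv2.imwrite('pics/ctop.png',A)
B=cv2.resize(b[195:300,260:430],None,fx=4.7,fy=4.7,interpolation=cv2.INTER_CUBIC)
cv2.imwrite('pics/cscene.png',B)
```

```text
(no output)
```

View pics/ctop.png

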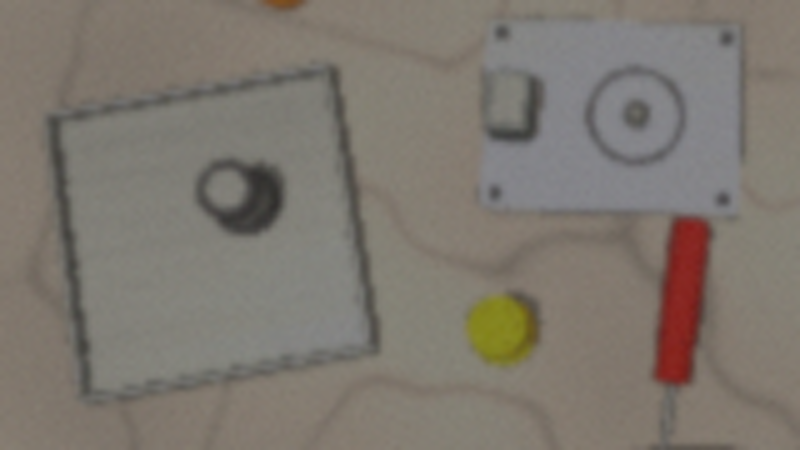

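View pics/cscene.png

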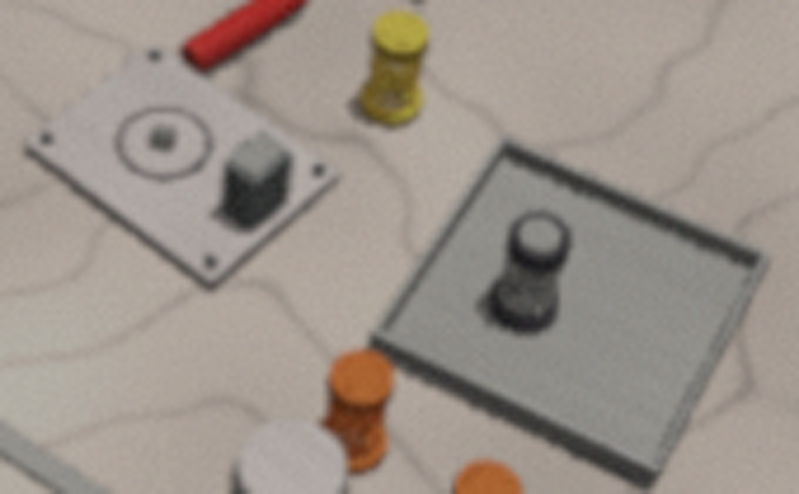

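Run:
```python
from h import *
t=load('top0');s=load('scene0')
T=lambda x,y:(150+x/5-.4,215+y/5-.4)
S=lambda x,y:(260+x/4.7-.4,195+y/4.7-.4)
def tri(pt,ps):
    # least squares two rays
    A=[];B=[]
    for c,q in((t,pt),(s,ps)):
        a=w(c,q,0);d=w(c,q,100)-a;d/=np.linalg.norm(d);M=np.eye(3)-np.outer(d,d);A.append(M);B.append(M@a)
    return np.linalg.lstsq(np.vstack(A),np.hstack(B),rcond=None)[0].round(1)
print('cap',w(t,T(228,189),75),w(s,S(540,237),75),tri(T(228,189),S(540,237)))
print('foot',w(t,T(248.5,200.5),15))
print('spig',w(t,T(636,115.5),12),w(t,T(637,114),28),w(s,S(164,143),12),w(s,S(162,132),28))
print('col',w(t,T(510,103),64),w(s,S(259,155),64))
for q in((503,33),(727,37),(494,192),(722,199)):print('screw',w(t,T(*q),12))
for q in((52,118),(333,68),(376,350),(88,400)):print('tray',w(t,T(*q),22))
print('tin',w(t,(376,241.5),45),w(s,(227,171),45))
for n,q,z in(('yellow',(500,330),60),):print(n,w(t,T(*q),z))
print('oranges',w(t,(205,208),60),w(t,(175,204),60),'board',w(t,(355,175),70),'shaker',w(t,(195,173),110),'bowl',w(t,(298,160),50),'spray',w(t,(90,270),170))
```

```text
cap [471. 259.  75.] [473.8 263.1  75. ] [471.  260.8  70.5]
foot [471.  257.6  15. ]
spig [528.6  22.1  12. ] [527.2  21.3  28. ] [528.9  24.1  12. ] [533.4  26.2  28. ]
col [526.8  96.5  64. ] [530.4 101.   64. ]
screw [578.7 105.7  12. ]
screw [578.9 -33.4  12. ]
screw [479.6 108.   12. ]
screw [478.1 -31.6  12. ]
tray [518.4 379.6  22. ]
tray [552.9 208.8  22. ]
tray [382.  174.9  22. ]
tray [348.8 345.9  22. ]
tin [ 518.  -276.5   45. ] [ 531.4 -269.9   45. ]
yellow [393.4  98.4  60. ]
oranges [607.5 240.   60. ] [618.1 331.4  60. ] board [ 716.9 -211.9   70. ] shaker [701.7 266.4 110. ] bowl [767.8 -39.   50. ] spray [406.8 522.6 170. ]
```

The crop confirms it: a grey spring stands in the tray, with its cap near (471,260) mm, and the spigot is near (529,23). The look-alikes are orange and yellow and stand outside the tray. I'll move above the spring with the closing axis along x.

```bash
python3 -m jog '[{"delta_pos":[347.3,770,-78.3],"angular":[0,0,1.332],"fingers":1},{"delta_pos":[347.3,770,-78.3],"angular":[0,0,1.332],"fingers":1},{"delta_pos":[347.3,770,-78.3],"angular":[0,0,1.332],"fingers":1},{"delta_pos":[347.3,770,-78.3],"angular":[0,0,1.332],"fingers":1},{"delta_pos":[347.3,770,-78.3],"angular":[0,0,1.332],"fingers":1},{"delta_pos":[347.3,770,-78.3],"angular":[0,0,1.332],"fingers":1},{"delta_pos":[347.3,770,-78.3],"angular":[0,0,1.332],"fingers":1},{"delta_pos":[347.3,770,-78.3],"angular":[0,0,1.332],"fingers":1},{"delta_pos":[347.3,770,-78.3],"angular":[0,0,1.332],"fingers":1},{"delta_pos":[347.3,770,-78.3],"angular":[0,0,1.332],"fingers":1}]' 40
```

```text
time_s: 1.35
eef_pos: [381.0, 59.5, 190.5]
ee_rot: [0.0, 0.707, 0.708, 0.0]
force: [1.3, -1.3, 0.4]
grip_width: 1.0
grip_force: 0.0
```

```bash
python3 -m jog '[{"delta_pos":[91,200.5,-20.5],"angular":[0,0,0],"fingers":1},{"delta_pos":[91,200.5,-20.5],"angular":[0,0,0],"fingers":1},{"delta_pos":[91,200.5,-20.5],"angular":[0,0,0],"fingers":1},{"delta_pos":[91,200.5,-20.5],"angular":[0,0,0],"fingers":1},{"delta_pos":[91,200.5,-20.5],"angular":[0,0,0],"fingers":1},{"delta_pos":[91,200.5,-20.5],"angular":[0,0,0],"fingers":1},{"delta_pos":[91,200.5,-20.5],"angular":[0,0,0],"fingers":1},{"delta_pos":[91,200.5,-20.5],"angular":[0,0,0],"fingers":1}]' 40
```

```text
time_s: 2.35
eef_pos: [471.6, 257.2, 170.4]
ee_rot: [0.0, 0.707, 0.707, 0.0]
force: [0.1, -0.2, 0.9]
grip_width: 1.0
grip_force: 0.0
```

```bash
python3 -m jog '[{"delta_pos":[0.5,3,-40],"angular":[0,0,0],"fingers":1},{"delta_pos":[0.5,3,-80],"angular":[0,0,0],"fingers":1},{"delta_pos":[0.5,3,-101],"angular":[0,0,0],"fingers":1},{"delta_pos":[0.5,3,-101],"angular":[0,0,0],"fingers":1},{"delta_pos":[0.5,3,-101],"angular":[0,0,0],"fingers":1},{"delta_pos":[0.5,3,-101],"angular":[0,0,0],"fingers":0.2},{"delta_pos":[0.5,3,-101],"angular":[0,0,0],"fingers":0.2},{"delta_pos":[0.5,3,-101],"angular":[0,0,0],"fingers":0.2},{"delta_pos":[0.5,3,-101],"angular":[0,0,0],"fingers":0.2},{"delta_pos":[0.5,3,-101],"angular":[0,0,0],"fingers":0.2}]' 40
python3 - <<'E'
from h import *
s=snap('scene','g1');snap('top','gt1')
E
```

```text
time_s: 3.6
eef_pos: [472.1, 260.8, 69.2]
ee_rot: [0.0, 0.707, 0.707, 0.0]
force: [-0.3, 0.1, 0.5]
grip_width: 0.409
grip_force: 39.7
```

```bash
python3 -m jog '[{"delta_pos":[0,0,50],"angular":[0,0,0],"fingers":0.2},{"delta_pos":[0,0,100],"angular":[0,0,0],"fingers":0.2},{"delta_pos":[0,0,100],"angular":[0,0,0],"fingers":0.2},{"delta_pos":[14,-60,100],"angular":[0,0,0],"fingers":0.2},{"delta_pos":[28,-119,100],"angular":[0,0,0],"fingers":0.2},{"delta_pos":[42,-178,100],"angular":[0,0,0],"fingers":0.2},{"delta_pos":[56.5,-237.5,100],"angular":[0,0,0],"fingers":0.2},{"delta_pos":[56.5,-237.5,100],"angular":[0,0,0],"fingers":0.2},{"delta_pos":[56.5,-237.5,60],"angular":[0,0,0],"fingers":0.2},{"delta_pos":[56.5,-237.5,50],"angular":[0,0,0],"fingers":0.2}]'
python3 -m jog '[{"delta_pos":[0,0,-10],"angular":[0,0,0],"fingers":0.2},{"delta_pos":[0,0,-10],"angular":[0,0,0],"fingers":0.2},{"delta_pos":[0,0,-10],"angular":[0,0,0],"fingers":0.2}]'
python3 - <<'E'
from h import *
s=snap('scene','g2');t=snap('top','gt2')
e=ctrl.sense()['eef_pos'];print(e)
b=s['pixels'];B=b[150:270,240:360]
a=load('top0')['pixels'] 
A=t['pixels'][190:290,225:325]
cv2.imwrite('pics/c2.png',np.hstack([cv2.resize(B,(400,400),interpolation=3),cv2.resize(A,(400,400),interpolation=3)]))
E
```

```text
time_s: 4.95
eef_pos: [526.8, 24.1, 116.4]
ee_rot: [-0.002, 0.707, 0.708, -0.002]
force: [-0.8, -0.3, -1.0]
grip_width: 0.401
grip_force: 42.7
time_s: 5.32
eef_pos: [529.0, 23.4, 109.9]
ee_rot: [0.001, 0.707, 0.708, 0.0]
force: [0.5, -0.8, -1.7]
grip_width: 0.409
grip_force: 42.7
[528.86289579  23.34236441 109.7956836 ]
```

View pics/c2.png

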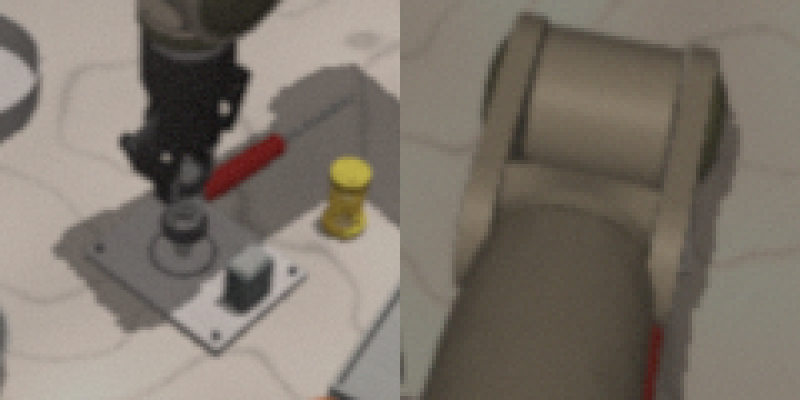

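The scene crop shows the spring's foot centred at (185,228) and the spigot with its ring centred at (184,250), so it lines up laterally. I'll lower it gradually and watch the force.

```bash
python3 -m jog '[{"delta_pos":[0,0,-8],"angular":[0,0,0],"fingers":0.2},{"delta_pos":[0,0,-14],"angular":[0,0,0],"fingers":0.2},{"delta_pos":[0,0,-18],"angular":[0,0,0],"fingers":0.2},{"delta_pos":[0,0,-20],"angular":[0,0,0],"fingers":0.2},{"delta_pos":[0,0,-20],"angular":[0,0,0],"fingers":0.2}]'
python3 -m jog '[{"delta_pos":[0,0,-2],"angular":[0,0,0],"fingers":0.2},{"delta_pos":[0,0,-4],"angular":[0,0,0],"fingers":0.2},{"delta_pos":[0,0,-4],"angular":[0,0,0],"fingers":0.2},{"delta_pos":[0,0,-4],"angular":[0,0,0],"fingers":0.2}]'
python3 - <<'E'
from h import *
s=snap('scene','g3');print(ctrl.sense()['eef_pos'],ctrl.sense()['wrist_torque'])
E
```

```text
time_s: 6.05
eef_pos: [528.5, 23.3, 89.0]
ee_rot: [-0.0, 0.707, 0.707, -0.0]
force: [-0.3, 0.2, -1.5]
grip_width: 0.401
grip_force: 42.7
time_s: 6.55
eef_pos: [528.6, 23.3, 85.1]
ee_rot: [0.0, 0.707, 0.707, 0.0]
force: [-0.3, -0.2, -0.3]
grip_width: 0.398
grip_force: 42.7
[528.60538376  23.30168009  85.17282096] [0.01081732 0.04935873 0.03912329]
```

```bash
python3 -m jog '[{"delta_pos":[0,0,-2],"angular":[0,0,0],"fingers":0.2},{"delta_pos":[0,0,-3],"angular":[0,0,0],"fingers":0.2},{"delta_pos":[0,0,-3],"angular":[0,0,0],"fingers":0.2}]'
python3 - <<'E'
from h import *
s=snap('scene','g4');print(ctrl.sense()['force'],ctrl.sense()['wrist_torque'])
b=s['pixels'];B=b[180:260,250:330]
c=load('g2')['pixels'][180:260,250:330]
cv2.imwrite('pics/c4.png',np.hstack([cv2.resize(B,(560,560),interpolation=3)]))
f=lambda x,y,z:(p(s,(x,y,z))-[250,180])*7+3
for x in(525,529,533):print(x,f(x,23.3,85.2-69.2+5-3),f(x,23.3,12))
E
```

```text
time_s: 6.98
eef_pos: [528.5, 23.3, 82.0]
ee_rot: [-0.0, 0.707, 0.707, -0.0]
force: [0.2, 0.4, -1.1]
grip_width: 0.404
grip_force: 42.7
[-0.2201638   0.89022028 -1.59086167] [0.00754256 0.04988951 0.0026465 ]
525 [319.4 302.6] [319.4 311.7]
529 [313.1 308.2] [313.1 317.3]
533 [306.8 313.1] [306.1 322.2]
```

View pics/c4.png

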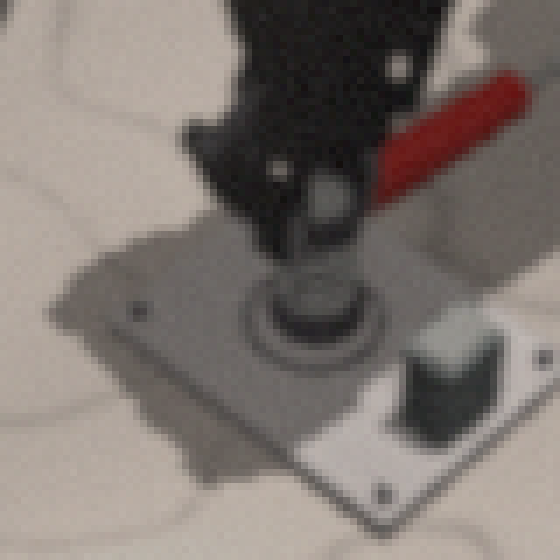

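The foot at (320,318) is inside the ring and already over the spigot, with no contact force. I'll lower the last 6 mm.

```bash
python3 -m jog '[{"delta_pos":[0,0,-3],"angular":[0,0,0],"fingers":0.2},{"delta_pos":[0,0,-5],"angular":[0,0,0],"fingers":0.2},{"delta_pos":[0,0,-5.5],"angular":[0,0,0],"fingers":0.2},{"delta_pos":[0,0,-5.5],"angular":[0,0,0],"fingers":0.2}]'
```

```text
time_s: 7.52
eef_pos: [528.5, 23.3, 76.7]
ee_rot: [-0.0, 0.707, 0.707, -0.0]
force: [-0.5, -0.9, 0.5]
grip_width: 0.403
grip_force: 42.8
```

```bash
python3 -m jog '[{"delta_pos":[0,0,-0.5],"angular":[0,0,0],"fingers":0.2},{"delta_pos":[0,0,-0.5],"angular":[0,0,0],"fingers":0.2},{"delta_pos":[0,0,-0.5],"angular":[0,0,0],"fingers":0.7},{"delta_pos":[0,0,-0.5],"angular":[0,0,0],"fingers":0.7},{"delta_pos":[0,0,-0.5],"angular":[0,0,0],"fingers":0.7},{"delta_pos":[0,0,-0.5],"angular":[0,0,0],"fingers":0.7},{"delta_pos":[0,0,-0.5],"angular":[0,0,0],"fingers":0.7},{"delta_pos":[0,0,20],"angular":[0,0,0],"fingers":0.7},{"delta_pos":[0,0,50],"angular":[0,0,0],"fingers":0.7},{"delta_pos":[0,0,50],"angular":[0,0,0],"fingers":0.7}]'
python3 -m jog '[{"delta_pos":[0,0,0],"angular":[0,0,0],"fingers":0},{"delta_pos":[0,0,0],"angular":[0,0,0],"fingers":0},{"delta_pos":[0,0,0],"angular":[0,0,0],"fingers":0},{"delta_pos":[0,0,0],"angular":[0,0,0],"fingers":0},{"delta_pos":[0,0,0],"angular":[0,0,0],"fingers":0},{"delta_pos":[0,0,0],"angular":[0,0,0],"fingers":0},{"delta_pos":[0,0,0],"angular":[0,0,0],"fingers":0},{"delta_pos":[0,0,0],"angular":[0,0,0],"fingers":0}]'
python3 - <<'E'
from h import *
s=snap('scene','g5');e=ctrl.sense();print(e['eef_pos'],e['force'],e['grip_width'])
B=s['pixels'][170:250,250:330]
cv2.imwrite('pics/c5.png',cv2.resize(B,(560,560),interpolation=3))
f=lambda x,y,z:(p(s,(x,y,z))-[250,170])*7+3
print('captop/foot/mark/seated',f(528.5,23.3,82),f(528.5,23.3,12),f(528.5,99,64))
E
```

```text
time_s: 8.78
eef_pos: [529.6, 23.2, 128.5]
ee_rot: [0.002, 0.707, 0.707, 0.001]
force: [-0.8, 0.1, -1.2]
grip_width: 0.699
grip_force: 0.0
time_s: 9.78
eef_pos: [528.5, 23.3, 126.6]
ee_rot: [0.0, 0.707, 0.707, 0.0]
force: [-0.0, 0.3, 0.0]
grip_width: 0.0
grip_force: 0.0
[528.53718825  23.30786303 126.60061807] [ 0.08993369 -0.19527158 -0.33765156] -0.00043718037066047926
captop/foot/mark/seated [316.6 274.6] [313.8 386.6] [455.2 400.6]
```

View pics/c5.png

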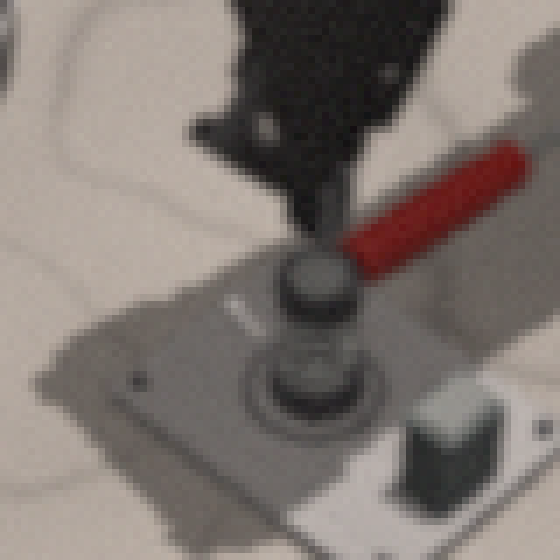

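The spring stands upright on the spigot, with its cap at (318,280) and its foot centred in the ring. The shut fingertips are above the cap, so I'll press down in steps.

```bash
python3 -m jog '[{"delta_pos":[0,0,-15],"angular":[0,0,0],"fingers":0},{"delta_pos":[0,0,-26],"angular":[0,0,0],"fingers":0},{"delta_pos":[0,0,-26],"angular":[0,0,0],"fingers":0},{"delta_pos":[0,0,-26],"angular":[0,0,0],"fingers":0}]'; python3 -m jog '[{"delta_pos":[0,0,-2],"angular":[0,0,0],"fingers":0},{"delta_pos":[0,0,-4],"angular":[0,0,0],"fingers":0},{"delta_pos":[0,0,-6],"angular":[0,0,0],"fingers":0},{"delta_pos":[0,0,-6],"angular":[0,0,0],"fingers":0},{"delta_pos":[0,0,-6],"angular":[0,0,0],"fingers":0}]'
```

```text
time_s: 10.32
eef_pos: [528.7, 23.3, 100.7]
ee_rot: [0.0, 0.707, 0.707, 0.0]
force: [0.9, -0.5, 0.5]
grip_width: 0.008
grip_force: 0.0
time_s: 10.95
eef_pos: [528.7, 23.3, 94.8]
ee_rot: [0.0, 0.707, 0.707, 0.0]
force: [0.3, -0.7, 1.3]
grip_width: 0.003
grip_force: 0.9
```

```bash
python3 -m jog '[{"delta_pos":[0,0,-2],"angular":[0,0,0],"fingers":0},{"delta_pos":[0,0,-4],"angular":[0,0,0],"fingers":0},{"delta_pos":[0,0,-5],"angular":[0,0,0],"fingers":0},{"delta_pos":[0,0,-5],"angular":[0,0,0],"fingers":0},{"delta_pos":[0,0,-5],"angular":[0,0,0],"fingers":0}]'
python3 - <<'E'
from h import *
F=[]
for i in range(6): snap('scene','z');F.append(ctrl.sense()['force'][2])
print(np.round(F,2),np.mean(F),ctrl.sense()['eef_pos'])
E
```

```text
time_s: 11.58
eef_pos: [528.7, 23.3, 89.8]
ee_rot: [0.0, 0.707, 0.707, 0.0]
force: [1.4, -0.4, 4.1]
grip_width: 0.004
grip_force: 2.2
[4.13 3.65 4.59 4.33 4.35 4.94] 4.331178133768101 [528.63539565  23.28656248  89.67512813]
```

About 9 mm of travel gives 4.3 N, or roughly 0.5 N/mm, so the spring looks tired. I'll carry on to 12 N.

```bash
python3 -m jog '[{"delta_pos":[0,0,-3],"angular":[0,0,0],"fingers":0},{"delta_pos":[0,0,-6],"angular":[0,0,0],"fingers":0},{"delta_pos":[0,0,-8],"angular":[0,0,0],"fingers":0},{"delta_pos":[0,0,-8],"angular":[0,0,0],"fingers":0},{"delta_pos":[0,0,-8],"angular":[0,0,0],"fingers":0}]'
python3 -m jog '[{"delta_pos":[0,0,-3],"angular":[0,0,0],"fingers":0},{"delta_pos":[0,0,-6],"angular":[0,0,0],"fingers":0},{"delta_pos":[0,0,-6.5],"angular":[0,0,0],"fingers":0},{"delta_pos":[0,0,-6.5],"angular":[0,0,0],"fingers":0},{"delta_pos":[0,0,-6.5],"angular":[0,0,0],"fingers":0}]'
python3 - <<'E'
from h import *
F=[]
for i in range(12): s=snap('scene','g6');F.append(ctrl.sense()['force'][2])
print(np.round(F,2),np.mean(F),ctrl.sense()['eef_pos'])
B=s['pixels'][170:250,250:330]
cv2.imwrite('pics/c6.png',cv2.resize(B,(560,560),interpolation=3))
E
```

```text
time_s: 12.5
eef_pos: [528.8, 23.3, 82.0]
ee_rot: [0.0, 0.707, 0.707, 0.0]
force: [0.4, 0.2, 7.9]
grip_width: -0.001
grip_force: 4.1
time_s: 13.12
eef_pos: [528.8, 23.3, 75.8]
ee_rot: [0.0, 0.707, 0.707, 0.0]
force: [-1.3, -0.3, 11.1]
grip_width: -0.002
grip_force: 5.7
[11.14 10.86 10.44 11.   10.82 10.87 10.2  11.94 10.71 10.82 11.52 11.07] 10.94984871330058 [528.77804484  23.29097896  75.8262099 ]
```

View pics/c6.png

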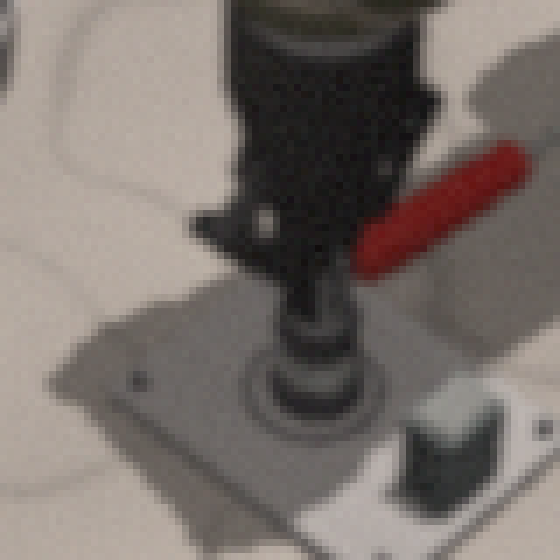

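The fingertips are at 58.8 mm, below the 64 mm mark, and the picture shows the cap pressed down to (318,325). The spring is tired. I'll add 2 mm for 12 N, hold for 1 s, then release gently.

```bash
python3 -m jog '[{"delta_pos":[0,0,-1],"angular":[0,0,0],"fingers":0},{"delta_pos":[0,0,-2],"angular":[0,0,0],"fingers":0},{"delta_pos":[0,0,-2],"angular":[0,0,0],"fingers":0},{"delta_pos":[0,0,-2],"angular":[0,0,0],"fingers":0},{"delta_pos":[0,0,-2],"angular":[0,0,0],"fingers":0},{"delta_pos":[0,0,-2],"angular":[0,0,0],"fingers":0},{"delta_pos":[0,0,-2],"angular":[0,0,0],"fingers":0},{"delta_pos":[0,0,-2],"angular":[0,0,0],"fingers":0},{"delta_pos":[0,0,-2],"angular":[0,0,0],"fingers":0},{"delta_pos":[0,0,-2],"angular":[0,0,0],"fingers":0}]'
python3 -m jog '[{"delta_pos":[0,0,3],"angular":[0,0,0],"fingers":0},{"delta_pos":[0,0,7],"angular":[0,0,0],"fingers":0},{"delta_pos":[0,0,11],"angular":[0,0,0],"fingers":0},{"delta_pos":[0,0,15],"angular":[0,0,0],"fingers":0},{"delta_pos":[0,0,19],"angular":[0,0,0],"fingers":0},{"delta_pos":[0,0,23],"angular":[0,0,0],"fingers":0},{"delta_pos":[0,0,27],"angular":[0,0,0],"fingers":0},{"delta_pos":[0,0,40],"angular":[0,0,0],"fingers":0},{"delta_pos":[0,0,53],"angular":[0,0,0],"fingers":0},{"delta_pos":[0,0,53],"angular":[0,0,0],"fingers":0}]'
python3 -m jog '[{"delta_pos":[0,0,0],"angular":[0,0,0],"fingers":0.75},{"delta_pos":[0,0,0],"angular":[0,0,0],"fingers":0.75},{"delta_pos":[0,0,0],"angular":[0,0,0],"fingers":0.75},{"delta_pos":[0,0,0],"angular":[0,0,0],"fingers":0.75},{"delta_pos":[0,0,0],"angular":[0,0,0],"fingers":0.75},{"delta_pos":[0,0,0],"angular":[0,0,0],"fingers":0.75},{"delta_pos":[0,0,0],"angular":[0,0,0],"fingers":0.75}]'
```

```text
time_s: 14.98
eef_pos: [528.8, 23.3, 73.9]
ee_rot: [0.0, 0.707, 0.707, 0.0]
force: [-0.8, -0.6, 12.6]
grip_width: -0.003
grip_force: 6.1
time_s: 16.23
eef_pos: [529.1, 23.2, 127.4]
ee_rot: [0.001, 0.707, 0.707, 0.001]
force: [0.5, 0.6, -0.0]
grip_width: 0.001
grip_force: 0.0
time_s: 17.1
eef_pos: [528.5, 23.3, 126.1]
ee_rot: [-0.0, 0.707, 0.707, -0.0]
force: [0.2, -0.0, -0.5]
grip_width: 0.748
grip_force: 0.0
```

Load held at about 12 N. Next I'll re-grip the spring at TCP z 76.

```bash
python3 -m jog '[{"delta_pos":[0,0,-30],"angular":[0,0,0],"fingers":0.75},{"delta_pos":[0,0,-50],"angular":[0,0,0],"fingers":0.75},{"delta_pos":[0,0,-50],"angular":[0,0,0],"fingers":0.75},{"delta_pos":[0,0,-50],"angular":[0,0,0],"fingers":0.2},{"delta_pos":[0,0,-50],"angular":[0,0,0],"fingers":0.2},{"delta_pos":[0,0,-50],"angular":[0,0,0],"fingers":0.2},{"delta_pos":[0,0,-50],"angular":[0,0,0],"fingers":0.2},{"delta_pos":[0,0,-50],"angular":[0,0,0],"fingers":0.2},{"delta_pos":[0,0,-50],"angular":[0,0,0],"fingers":0.2}]' 40
python3 -m jog '[{"delta_pos":[0,0,15],"angular":[0,0,0],"fingers":0.2},{"delta_pos":[0,0,40],"angular":[0,0,0],"fingers":0.2},{"delta_pos":[0,0,90],"angular":[0,0,0],"fingers":0.2},{"delta_pos":[0,0,90],"angular":[0,0,0],"fingers":0.2},{"delta_pos":[-2,-60,90],"angular":[0,0,0],"fingers":0.2},{"delta_pos":[-4,-120,90],"angular":[0,0,0],"fingers":0.2},{"delta_pos":[-6,-180,90],"angular":[0,0,0],"fingers":0.2},{"delta_pos":[-7,-240,90],"angular":[0,0,0],"fingers":0.2},{"delta_pos":[-8,-298,90],"angular":[0,0,0],"fingers":0.2},{"delta_pos":[-8,-298,90],"angular":[0,0,0],"fingers":0.2}]'
python3 - <<'E'
from h import *
s=snap('scene','g7');B=s['pixels'][120:220,160:280]
cv2.imwrite('pics/c7.png',cv2.resize(B,(600,500),interpolation=3))
E
```

```text
time_s: 18.23
eef_pos: [528.8, 23.3, 76.2]
ee_rot: [0.0, 0.707, 0.707, 0.0]
force: [0.8, -1.1, 0.9]
grip_width: 0.405
grip_force: 39.8
time_s: 19.48
eef_pos: [519.4, -277.9, 165.0]
ee_rot: [-0.001, 0.708, 0.706, -0.0]
force: [0.5, 0.6, -2.0]
grip_width: 0.405
grip_force: 41.3
```

View pics/c7.png

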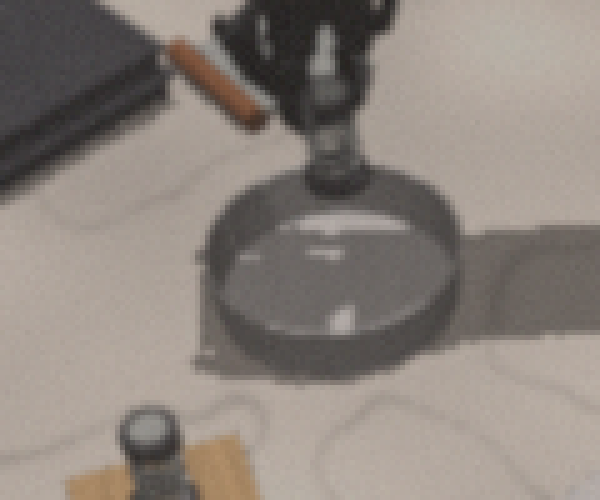

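The spring is held over the tin: the tin's centre is at (335,260) and the spring's foot at (337,180), about 100 mm above the floor. I'll lower it to the floor and release.

```bash
python3 -m jog '[{"delta_pos":[0,2,-40],"angular":[0,0,0],"fingers":0.2},{"delta_pos":[0,2,-70],"angular":[0,0,0],"fingers":0.2},{"delta_pos":[0,2,-88],"angular":[0,0,0],"fingers":0.2},{"delta_pos":[0,2,-94],"angular":[0,0,0],"fingers":0.2},{"delta_pos":[0,2,-94],"angular":[0,0,0],"fingers":0.2},{"delta_pos":[0,2,-94],"angular":[0,0,0],"fingers":0.2}]'
```

```text
time_s: 20.27
eef_pos: [521.0, -272.9, 73.2]
ee_rot: [0.001, 0.707, 0.708, 0.0]
force: [0.8, 0.4, -1.4]
grip_width: 0.403
grip_force: 41.4
```

```bash
python3 -m jog '[{"delta_pos":[0,0,-3],"angular":[0,0,0],"fingers":0.2},{"delta_pos":[0,0,-4.5],"angular":[0,0,0],"fingers":0.2},{"delta_pos":[0,0,-4.5],"angular":[0,0,0],"fingers":0.2},{"delta_pos":[0,0,-4.5],"angular":[0,0,0],"fingers":0.7},{"delta_pos":[0,0,-4.5],"angular":[0,0,0],"fingers":0.7},{"delta_pos":[0,0,-4.5],"angular":[0,0,0],"fingers":0.7},{"delta_pos":[0,0,-4.5],"angular":[0,0,0],"fingers":0.7},{"delta_pos":[0,0,20],"angular":[0,0,0],"fingers":0.7},{"delta_pos":[0,0,70],"angular":[0,0,0],"fingers":0.7},{"delta_pos":[0,0,130],"angular":[0,0,0],"fingers":0.7}]'
python3 -m jog '[{"delta_pos":[0,0,20],"angular":[0,0,0],"fingers":0.7},{"delta_pos":[0,0,20],"angular":[0,0,0],"fingers":0.7},{"delta_pos":[0,0,20],"angular":[0,0,0],"fingers":0.7}]'
python3 - <<'E'
from h import *
s=snap('scene','g8');cv2.imwrite('pics/c8.png',s['pixels'][60:340,140:440].repeat(2,0).repeat(2,1))
E
```

```text
time_s: 21.52
eef_pos: [520.1, -272.4, 203.0]
ee_rot: [-0.001, 0.707, 0.707, -0.0]
force: [-0.1, -1.0, 1.0]
grip_width: 0.698
grip_force: 0.0
time_s: 21.9
eef_pos: [520.1, -272.4, 220.5]
ee_rot: [-0.001, 0.707, 0.707, -0.0]
force: [-0.1, 0.7, -0.7]
grip_width: 0.702
grip_force: 0.0
```

View pics/c8.png

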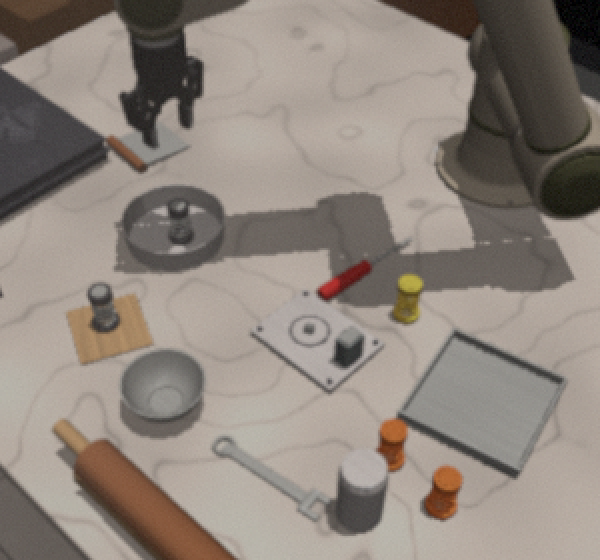

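The spring stands released in the tin at (179,222), the other spring is still on its board at (102,308), and everything else is where it was.

```bash
python3 -c "
from rig import ctrl
print(ctrl.finish_job())"
```

```text
the job is handed in; nothing more can be done
None
```

The spring from the tray is tired: under about 12 N its cap sank to about 57 mm, below the 64 mm mark. I put it in the scrap tin, where the last picture shows it standing, left the other spring on its board, and handed the job in; no verdict came back.

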